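Set the cut-length stop and hold it at the index

TASK

The tube-cutting length gauge on the bench mat is still locked for transport: throw its lever from the end notch nearest the robot into the middle notch, the one marked by the ball-headed pin, then press the lock button so that the stop arm springs out a little. Take the stop arm by its upright black post, draw it out until its pointer is in line with the tip of the index clip on the scale, and finish while still holding it there, because its spring pulls it back. Do not shift the index clip, and leave the other things on the bench where they are.

Things in the scene. Friction and masses are not known exactly. Their poses are not given: they have to be found in the camera images.
- gauge: length gauge fixed on the bench; grey bed 125 x 420 x 12 mm. Origin: bench surface, under the tube's axis. Own axes: y along the tube, the way the stop arm comes out; x from tube to scale side, away from the robot; z up. In its frame (mm): bed x -45..80, y -170..250; square tube x -15..15, y -150..20, top z 60; lever pivot (0, -20, 82). Nothing of it is above z 157
- lever (a joint): steel hand lever (rad), pivot along the gauge's y: 0 = upright, middle notch; negative = leaning to -x (to the robot). Sprung notches at -0.6, 0, +0.6; starts in the -0.6 one. A push at the knob (2 N along its arc, up to 10 N if level, as the finger rubs) takes it over a crest (-0.3, +0.3), then it snaps into the next notch. Only the middle one lets the stop arm out
- lever_knob (a point): centre of the black ball knob, 18 mm across, at the lever's end, 66 mm from its pivot; 148 mm above the bench when upright, 136 mm in an end notch. It moves with the lever. Below it the lever is a flat bar 9 mm wide
- quadrant_pin (a point): centre of the 10 mm ball head, 135 mm above the bench, of the thin fixed upright pin that marks the middle notch. It stands 29 mm behind the lever (to the gauge's -y); between them is a round quadrant plate, 62 mm across, with four steel pins whose gaps are the three notches (plate and pins 8 to 25 mm behind the lever)
- lock (a joint): travel of the lock button (m): 0 = up, 0.009 = fully down (about 6 N). The arm is free from about 0.006 on, if the lever is in the middle notch; the button rises by itself when left
- lock_top (a point): centre of the top of the round black lock button, 20 mm across, on top of the tube, 105 mm behind the lever (to -y); 83 mm above the bench when up. Pressed straight down
- stop_arm (a joint): travel of the stop arm (m) along the gauge's +y: 0 = home and locked, at most 0.15. When unlocked a spring pushes it out to about 0.03, where it stays; drawn farther, the same spring pulls back with 50 N/m (about 4 N at 0.11), and it runs back to about 0.03 if let go
- post_top (a point): centre of the top of the black upright post on the stop arm's head, the part to grip: 20 mm wide along the gauge's x, 16 mm along its y, top 118 mm and foot 60 mm above the bench. Moves with the arm; at home 90 mm ahead (+y) of the lever
- pointer_tip (a point): tip of the thin dark steel pointer on the stop arm's head: 45 mm to the gauge's +x of the post's centre, at the same y as the post, 55 mm above the bench, over the edge of the scale. Axes as the gauge's
- index (a joint): place of the index clip along the scale (m, to the gauge's +y), same zero as the stop arm: pointer and clip tip are in line when joint stop_arm equals joint index. Between 0.07 and 0.125. It slides if pushed (4 N): not to be shifted
- index_tip (a point): tip of the index clip, a small dark steel block 16 x 14 x 12 mm on the far (+x) edge of the aluminium scale, top 59 mm above the bench; its tip points at the tube, 3 mm beyond the pointer's tip when in line. The scale bar is 24 mm wide, top 50 mm above the bench, with a tick every 10 mm, a long one every 50 mm. Axes as the gauge's
- tape_roll: a blue roll of tape lying flat, 64 mm across, 19 mm high; loose bystander, not to be shifted; origin at the centre of its underside
- pliers: yellow-handled pliers lying flat, about 150 mm long, 12 mm high; loose bystander, not to be shifted; origin at the centre of its underside
- driver: an orange-handled screwdriver lying down; loose bystander, not to be shifted; origin at the centre of its underside
- flux_jar: a small jar, 44 mm across, 55 mm high; loose bystander, not to be shifted; origin at the centre of its underside
- ferrule_block: a grey block 50 x 35 x 25 mm with brass ferrules stuck in its top (35 mm high in all); loose bystander, not to be shifted; origin at the centre of its underside
- steel_rule: a loose flat steel rule 200 x 30 x 4 mm (not the gauge's scale); loose bystander, not to be shifted; origin at the centre of its underside

How it is judged:
On the way, in this order (a step that is already met when the one before it is completed fails the run):
1. the lever stands in the middle notch while the stop arm is still home (value of joint lever between -0.12 and 0.12 rad and value of joint stop_arm below 0.006 m), for 0.2 s.
2. the lock button has let the stop arm spring out (value of joint lever between -0.12 and 0.12 rad and value of joint stop_arm above 0.014 m), for 0.1 s.
At the end, for the whole second after the job is handed in: The fingers hold the stop arm still (under 10 mm/s, contact force over 1 N) with its pointer within 4 mm, along the scale, of the index clip's tip; the lever is within 0.12 rad of upright, in the middle notch. The index clip and the loose things are where they were (3 mm and 30 mm) (y of pointer_tip in the frame of index_tip between -0.004 and 0.004 m and value of joint lever between -0.12 and 0.12 rad and contact force between the fingers and stop_arm above 1 N and velocity of joint stop_arm between -0.01 and 0.01 m/s); the arm keeps its last pose, push and grip.
It fails at once if the index clip was shifted by more than 3 mm (distance of index_tip from where it was at the start of the episode above 0.003 m).
It fails at once if a loose bystander was shifted by more than 30 mm (distance of any of tape_roll, pliers, driver, flux_jar, ferrule_block, steel_rule from where it was at the start of the episode above 0.03 m).
It also fails if it takes over 64 s, if anything falls off the work surface, if the arm or the gripper's body presses on something with over 40 N, if the wrist force passes 120 N, or if a joint passes its speed limit or range.

ROBOT

A 6-joint arm with a two-finger parallel gripper is mounted at the origin on the work surface. World frame = base frame: x ahead of the robot, y to its left, z up, the work surface at z = 0. Lengths are in m, angles in rad, forces in N, time in s.
With the tool pointing down it reaches from about 0.3 to 0.75 m from the base axis. Payload 8.5 kg.
Tool frame: the origin (TCP) lies on the centre line of the jaws, within the pads' length; the fingertips stand 8 mm ahead of it and the grasp point (between the pads) lies 11 mm behind it; z points along the fingers, y is the line along which they close (so a half turn about z gives the same grasp; the last joint's range is limited). The gripper opens to 88 mm and grips with 3 to 60 N. Pads are 18 mm wide; open, the fingers measure 123 mm over their backs; the gripper's body (75 mm by 187 mm) begins 45 mm behind the grasp point.
Start: joints at [-1.33, 0.381, 1.297, -0, 1.464, -0.215], TCP at [0.242, -0.494, 0.247] pointing down, gripper open.
Joint ranges: [-3.11, 3.11], [-0.89, 2.33], [0.22, 2.48], [-1.42, 4.56], [0.17, 2.85], [-2.88, 2.88]. Speed limits (rad/s): [2.39, 2.39, 3.14, 3.14, 3.14, 3.14].

INTERFACE

Orientations are given as a rotation vector (axis times angle).
In Python, from workcell import manip gives the robot as it stands. The module is installed in compiled form; this text tells all that it offers.
- The arm moves only by the tool apply_moves, never from a script. Its argument "steps" is a list of rows, each an object with "linear": the shift along the tool's x, y, z in units of 30 mm (1.0 is 30 mm), a list of three; "rotation": the turn, a rotation vector about the tool's x, y, z in units of 8 degrees (1.0 is 8 degrees), a list of three; "hand": the finger opening in mm, from 0 to 88.1. A call has 1 to 10 rows; each row shifts and turns the commanded pose from where the row before left it, along the tool's axes as they then stand; what a row does not reach is not made up. A row lasts 1/8 s, in which the tool goes at most 62.5 mm and 10.7 degrees, less where a joint would pass 70% of its speed; a pose out of reach is approached as far as the arm can. A call is refused whole if a number of a shift passes 1 or a number of a turn 1, either way. A call with a gripper value outside its range is refused whole. The fingers move at their own pace and stop on an object; "squeeze" is the grip in N (left out, the last holds). Time passes only in rows, so rows that do not move let the fingers close. It gives the time, the measured TCP pose, the force, the opening and the grip force at its end, in the units of the state.
- manip.sense(): the state, without advancing time (a new reading comes with each control period).
- manip.grab_frame(name): name is "side" or "top"; returns a dict with "img" (400x640x3 uint8, red, green, blue), "fov_y" (degrees; the focal length in pixels is half the picture's height over the tangent of half this angle, whatever the lens; pixels are square), "cx", "cy" (the principal point, pixels), "extrinsics" (4x4, takes a point from world to camera coordinates). Camera axes: x right, y down, z forward; pixel columns grow to the right and rows downward; lengths in m; the calibration is good to about 2 mm. A picture is of the moment at which its call begins. There is no depth.
- manip.hand_in(): hands the job in; it is judged then, once.
The state is a dict: "time": time; "q": joint angles; "dq": joint speeds; "tau": joint torques, N m; "tool_pos": TCP position; "orientation": TCP orientation; "contact_force": force on the tool from outside, world axes, zero at the start; "wrist_torque": the same for the moment, N m; "grip_width": finger opening in m; "finger_force": force on a finger pad.
Only numpy, scipy, OpenCV 4.12 (cv2) and the standard library are available. Lean on these libraries where they do the work, as an engineer would, in place of code of your own. Each camera call takes 0.05 s, during which the arm holds its last target. There are 200 camera calls.

## Working session

There is one attempt and no reset: what is moved stays moved. The work goes in short steps, Python scripts to look and compute and a tool call to move; the robot and the scene stay as the last step left them, time stands still between calls to the robot, and variables do not carry over. Pictures are saved under pics/ and viewed, at most 10 in all, crops included, and the job is handed in when it is done.

Besides the shell and the picture viewer there is one more tool, called after "Call:" in YAML: its name, and indented under it one key for each argument. apply_moves: Moves the arm, as the interface text tells. Its arguments: {"type":"object","properties":{"steps":{"type":"array","items":{"type":"object","properties":{"linear":{"type":"array","items":{"type":"number"}},"rotation":{"type":"array","items":{"type":"number"}},"hand":{"type":"number"}}}},"squeeze":{"type":"number"}},"required":["steps"]}

```bash
mkdir -p pics; cat > h.py <<'E'
import numpy as np, cv2
from workcell import manip
def snap(n,tag):
    f=manip.grab_frame(n); cv2.imwrite(f'pics/{tag}.png',f['img'][:,:,::-1]); np.save(f'pics/{tag}.npy',np.array([f['fov_y'],f['cx'],f['cy'],*np.array(f['extrinsics']).ravel()])); return f
def cam(tag):
    a=np.load(f'pics/{tag}.npy'); return 200/np.tan(np.radians(a[0]/2)),a[1],a[2],a[3:].reshape(4,4)
def atz(tag,u,v,z):
    f,cx,cy,E=cam(tag); R,t=E[:3,:3],E[:3,3]; c=-R.T@t; d=R.T@np.array([(u-cx)/f,(v-cy)/f,1]); return c+d*(z-c[2])/d[2]
def proj(tag,p):
    f,cx,cy,E=cam(tag); q=E[:3,:3]@np.array(p)+E[:3,3]; return q[:2]/q[2]*f+[cx,cy]
E
python3 - <<'E'
from h import *
for n in('side','top'):
    f=snap(n,n+'0'); print(n,f['fov_y'],f['cx'],f['cy'],np.round(f['extrinsics'],3).tolist())
print(manip.sense())
E
```

```text
side 54.263060789396164 315.14752311719275 199.34967154368246 [[-0.909, -0.418, -0.004, 0.493], [-0.246, 0.542, -0.804, 0.297], [0.338, -0.729, -0.595, 0.861], [0.0, 0.0, 0.0, 1.0]]
top 50.73699739701326 320.90116335944333 197.36205159149097 [[0.018, -1.0, -0.013, -0.127], [-0.995, -0.017, -0.101, 0.601], [0.101, 0.015, -0.995, 0.943], [0.0, 0.0, 0.0, 1.0]]
{'time': 0.1, 'q': array([-1.33027805e+00,  3.81147874e-01,  1.29812333e+00,  3.02159403e-05,
        1.46359100e+00, -2.15314223e-01]), 'dq': array([ 0.00025623, -0.00080901, -0.00230847, -0.00011882,  0.00104565,
        0.00066745]), 'tau': array([ 4.20839380e-03, -4.38653040e+01, -2.24909878e+01,  7.14632054e-02,
        3.42423411e-02, -7.44411636e-05]), 'tool_pos': array([ 0.24205894, -0.49362279,  0.24620995]), 'orientation': array([-3.05911313e+00, -7.09545164e-01, -2.20444290e-05]), 'contact_force': array([ 0.19727071,  0.0752273 , -0.25599128]), 'wrist_torque': array([-0.00342189, -0.03307572,  0.03142889]), 'finger_force': 0.0, 'grip_width': 0.0882306458981386}
```

View pics/side0.png

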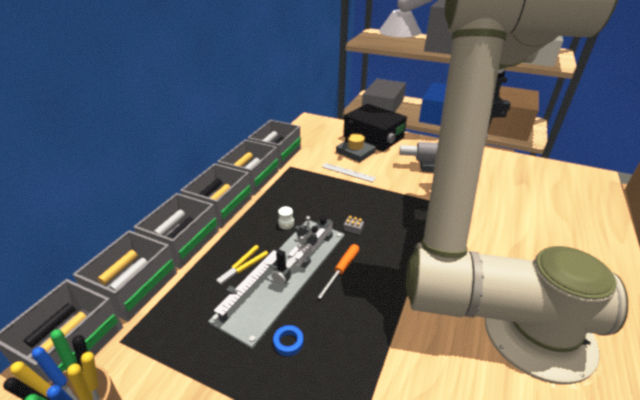

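View pics/top0.png

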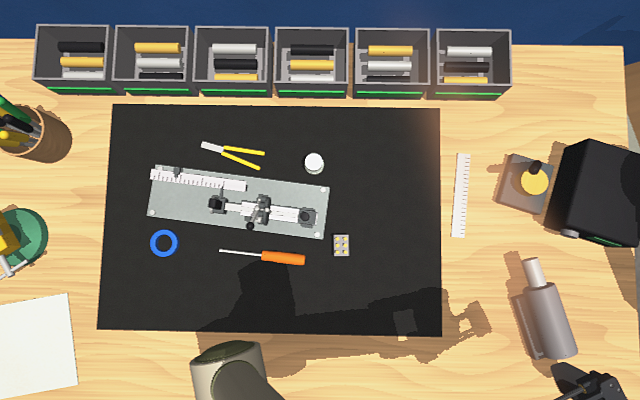

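The top view shows the gauge at (150–330, 165–240): its +y runs to image left, and the lever knob is near (250,226). The side view shows the same from the left. I'll enlarge both.

```bash
python3 - <<'E'
import cv2
a=cv2.imread('pics/top0.png')[155:250,140:340]; cv2.imwrite('pics/tc.png',cv2.resize(a,None,fx=4,fy=4,interpolation=cv2.INTER_CUBIC))
a=cv2.imread('pics/side0.png')[205:355,200:350]; cv2.imwrite('pics/sc.png',cv2.resize(a,None,fx=4,fy=4,interpolation=cv2.INTER_CUBIC))
E
```

```text
(no output)
```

View pics/tc.png

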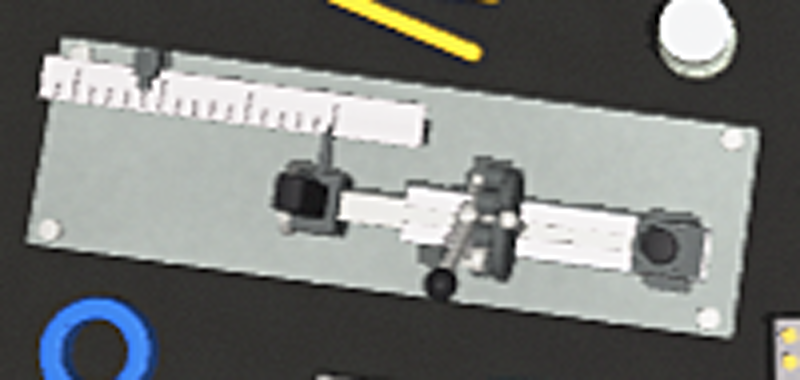

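View pics/sc.png

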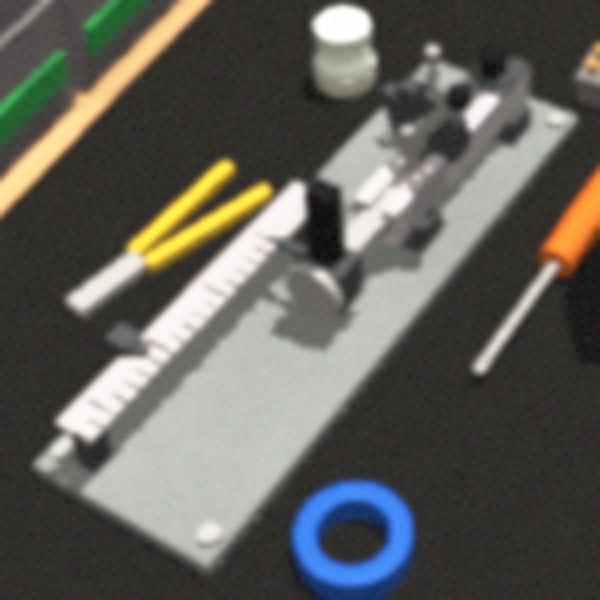

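Top crop: bed corners (62,40), (27,243), (733,336), (758,128); knob (440,284); lock (657,243); post top (300,197); pointer tip (329,128); clip tip (148,90). Side crop: knob (459,97), lock (493,60), pin head (432,50), corners (38,464), (210,570), (577,118). I'll fit the gauge pose to these.

```bash
cat >> h.py <<'E'
def crop2px(U,V,o): return ((U+.5)/4-.5+o[0],(V+.5)/4-.5+o[1])
def G(p,g):
    x,y,a=p; c,s=np.cos(a),np.sin(a); g=np.array(g)/1000; return np.array([x+c*g[0]-s*g[1],y+s*g[0]+c*g[1],g[2]])
E
python3 - <<'E'
from h import *
from scipy.optimize import least_squares
T=[((62,40),(80,250,12)),((27,243),(-45,250,12)),((733,336),(-45,-170,12)),((758,128),(80,-170,12)),((440,284),(-37.3,-20,136.5)),((657,243),(0,-125,83)),((300,197),(0,70,118)),((329,128),(45,70,55)),((509,218),(0,-49,135))]
S=[((38,464),(80,250,12)),((210,570),(-45,250,12)),((577,118),(-45,-170,12)),((459,97),(-37.3,-20,136.5)),((493,60),(0,-125,83)),((432,50),(0,-49,135)),((323,188),(0,70,118))]
D=[('top0',crop2px(*u,(140,155)),g) for u,g in T]+[('side0',crop2px(*u,(200,205)),g) for u,g in S]
def res(p,D=D): return np.concatenate([proj(t,G(p,g))-u for t,u,g in D])
for D_ in (D,D[:9],D[9:]):
    r=least_squares(res,[.6,.1,0.1],args=(D_,),loss='soft_l1'); print(r.x, np.round(res(r.x,D_).reshape(-1,2),1).tolist())
    p=r.x
    if D_ is D: np.save('g.npy',p)
p=np.load('g.npy')
for n,g in dict(knob0=(-37.3,-20,136.5),knobmid=(0,-20,148),pin=(0,-49,135),lock=(0,-125,83),post=(0,70,118),ptr=(45,70,55)).items(): print(n,G(p,g).round(4))
for tag,u,o in(('top0',(148,90),(140,155)),('side0',(150,347),(200,205))):
    for z in(.055,):
        w=atz(tag,*crop2px(*u,o),z); c,s=np.cos(p[2]),np.sin(p[2]); d=w[:2]-p[:2]; print('clip',w,c*d[0]+s*d[1],-s*d[0]+c*d[1]-.07)
E
```

```text
[ 0.57050303  0.04193943 -0.10877517] [[-0.7, -0.3], [-0.7, 1.0], [-0.0, 0.5], [0.4, -0.4], [0.4, 0.3], [0.8, 0.4], [-2.8, -0.8], [0.5, -0.8], [-0.2, 0.5], [-1.0, 0.5], [-0.0, -0.4], [0.2, -1.0], [0.1, -0.1], [-0.2, -2.3], [0.0, 0.6], [0.3, -0.3]]
[ 0.57067478  0.04175624 -0.10850065] [[-0.6, -0.4], [-0.7, 1.0], [0.1, 0.4], [0.5, -0.5], [0.5, 0.2], [0.9, 0.3], [-2.7, -0.8], [0.6, -0.8], [-0.1, 0.4]]
[ 0.57005441  0.04247291 -0.11002616] [[-1.1, 0.7], [-0.1, -0.2], [0.3, -0.8], [0.2, 0.1], [-0.0, -2.1], [0.1, 0.8], [0.4, -0.1]]
knob0 [0.5313 0.0261 0.1365]
knobmid [0.5683 0.0221 0.148 ]
pin [ 0.5652 -0.0068  0.135 ]
lock [ 0.5569 -0.0823  0.083 ]
post [0.5781 0.1115 0.118 ]
ptr [0.6228 0.1066 0.055 ]
clip [0.64105427 0.21153905 0.055     ] 0.05172239977782438 0.10625635219838489
clip [0.64055174 0.21138294 0.055     ] 0.05123978219689619 0.10604661247397487
```

The pose fits within about 1 mm and both cameras give an index of about 0.106. Next I'll plan the tool yaw and the approach to the lever. Tool y goes along gauge x, so the long gripper body stays clear of the pin when pressing the lock.

```bash
cat >> h.py <<'E'
from scipy.spatial.transform import Rotation as Ro
p=np.load('g.npy') 
def plan(g,up=True):
    s=manip.sense(); R=Ro.from_rotvec(s['orientation']).as_matrix(); d=G(p,g)-s['tool_pos']; gx=np.array([np.cos(p[2]),np.sin(p[2]),0])
    # turn about tool z that brings tool y on +-gauge x
    v=R.T@gx; a=np.degrees(np.arctan2(-v[0],v[1])); a=(a+90)%180-90
    c,sn=np.cos(p[2]),np.sin(p[2]); dd=s['tool_pos'][:2]-p[:2]
    print('t',s['time'],'gauge pos',np.round(1000*np.array([c*dd[0]+sn*dd[1],-sn*dd[0]+c*dd[1],s['tool_pos'][2]]),1),'F',s['contact_force'].round(1),'w',round(s['grip_width'],4),'ff',s['finger_force'])
    R2=R@Ro.from_euler('z',a,degrees=True).as_matrix()
    print('turn units',round(a/8,2),'q6',round(s['q'][5],2),'lin now',(R.T@d/.03).round(2),'lin after turn',(R2.T@d/.03).round(2),'tilt',R[:,2].round(3)); print('tool axes in gauge',(R2.T@np.array([gx,[-gx[1],gx[0],0]]).T).round(2).tolist())
E
python3 -c "
from h import *
plan((-85,-20,247))"
```

```text
t 0.1 gauge pos [-268.4 -568.1  246.2] F [ 0.2  0.1 -0.3] w 0.0882 ff 0.0
turn units -7.21 q6 -0.22 lin now [ 1.494e+01 -1.216e+01 -1.000e-02] lin after turn [ 1.827e+01  6.110e+00 -1.000e-02] tilt [-0.     0.001 -1.   ]
tool axes in gauge [[0.0, 1.0], [1.0, 0.0], [-0.0, 0.0]]
```

Call:
apply_moves:
  steps:
    - {"rotation":[0,0,-1],"hand":0}
    - {"rotation":[0,0,-1],"hand":0}
    - {"rotation":[0,0,-1],"hand":0}
    - {"rotation":[0,0,-1],"hand":0}
    - {"rotation":[0,0,-1],"hand":0}
    - {"rotation":[0,0,-1],"hand":0}
    - {"rotation":[0,0,-1],"hand":0}
    - {"rotation":[0,0,-0.21],"hand":0}
    - {"linear":[1,0.4,0],"hand":0}
    - {"linear":[1,0.4,0],"hand":0}

```text
schema error: expected keys linear, rotation, hand
```

Call:
apply_moves:
  steps:
    - {"linear":[1,0.33,0],"hand":0}
    - {"linear":[1,0.33,0],"hand":0}
    - {"linear":[1,0.33,0],"hand":0}
    - {"linear":[1,0.33,0],"hand":0}
    - {"linear":[1,0.33,0],"hand":0}
    - {"linear":[1,0.33,0],"hand":0}
    - {"linear":[1,0.33,0],"hand":0}
    - {"linear":[1,0.33,0],"hand":0}
    - {"linear":[1,0.33,0],"hand":0}
    - {"linear":[1,0.33,0],"hand":0}

```text
schema error: expected keys linear, rotation, hand
```

Call:
apply_moves:
  steps:
    - {"linear":[1,0.33,0],"hand":0}
    - {"linear":[1,0.33,0],"hand":0}
    - {"linear":[1,0.33,0],"hand":0}
    - {"linear":[1,0.33,0],"hand":0}
    - {"linear":[1,0.33,0],"hand":0}
    - {"linear":[1,0.33,0],"hand":0}
    - {"linear":[0,0,0],"hand":0}
    - {"linear":[0,0,0],"hand":0}

```text
schema error: expected keys linear, rotation, hand
```

```bash
python3 -c "
from h import *
plan((-85,-20,137))"
```

```text
t 0.1 gauge pos [-268.4 -568.1  246.2] F [ 0.2  0.1 -0.3] w 0.0882 ff 0.0
turn units -7.21 q6 -0.22 lin now [ 14.94 -12.16   3.66] lin after turn [18.26  6.11  3.66] tilt [-0.     0.001 -1.   ]
tool axes in gauge [[0.0, 1.0], [1.0, 0.0], [-0.0, 0.0]]
```

All keys are needed in every row.

Call:
apply_moves:
  steps:
    - {"linear":[0,0,0],"rotation":[0,0,-1],"hand":0}
    - {"linear":[0,0,0],"rotation":[0,0,-1],"hand":0}
    - {"linear":[0,0,0],"rotation":[0,0,-1],"hand":0}
    - {"linear":[0,0,0],"rotation":[0,0,-1],"hand":0}
    - {"linear":[0,0,0],"rotation":[0,0,-1],"hand":0}
    - {"linear":[0,0,0],"rotation":[0,0,-1],"hand":0}
    - {"linear":[0,0,0],"rotation":[0,0,-1],"hand":0}
    - {"linear":[0,0,0],"rotation":[0,0,-0.21],"hand":0}
    - {"linear":[1,0.4,0],"rotation":[0,0,0],"hand":0}
    - {"linear":[1,0.4,0],"rotation":[0,0,0],"hand":0}

```text
time: 1.35
tool_pos: [0.2726, -0.4361, 0.2464]
orientation: [-2.341, -2.094, -0.0]
contact_force: [-0.4, 0.6, -0.2]
grip_width: 0.0006
finger_force: 0.0
```

Call:
apply_moves:
  steps:
    - {"linear":[1,0.33,0],"rotation":[0,0,0],"hand":0}
    - {"linear":[1,0.33,0],"rotation":[0,0,0],"hand":0}
    - {"linear":[1,0.33,0],"rotation":[0,0,0],"hand":0}
    - {"linear":[1,0.33,0],"rotation":[0,0,0],"hand":0}
    - {"linear":[1,0.33,0],"rotation":[0,0,0],"hand":0}
    - {"linear":[1,0.33,0],"rotation":[0,0,0],"hand":0}
    - {"linear":[1,0.33,0],"rotation":[0,0,0],"hand":0}
    - {"linear":[1,0.33,0],"rotation":[0,0,0],"hand":0}
    - {"linear":[1,0.33,0],"rotation":[0,0,0],"hand":0}
    - {"linear":[1,0.33,0],"rotation":[0,0,0],"hand":0}

```text
time: 2.6
tool_pos: [0.4036, -0.1482, 0.2467]
orientation: [-2.341, -2.095, -0.0]
contact_force: [-0.5, -0.4, 0.3]
grip_width: 0.0006
finger_force: 0.0
```

Call:
apply_moves:
  steps:
    - {"linear":[1,0.33,0],"rotation":[0,0,0],"hand":0}
    - {"linear":[1,0.33,0],"rotation":[0,0,0],"hand":0}
    - {"linear":[1,0.33,0],"rotation":[0,0,0],"hand":0}
    - {"linear":[1,0.33,0],"rotation":[0,0,0],"hand":0}
    - {"linear":[1,0.33,0],"rotation":[0,0,0],"hand":0}
    - {"linear":[1,0.33,0],"rotation":[0,0,0],"hand":0}
    - {"linear":[0,0,0],"rotation":[0,0,0],"hand":0}
    - {"linear":[0,0,0],"rotation":[0,0,0],"hand":0}

```text
time: 3.6
tool_pos: [0.4815, 0.0229, 0.2466]
orientation: [-2.339, -2.097, 0.001]
contact_force: [0.3, -0.3, -0.1]
grip_width: 0.0004
finger_force: 0.0
```

```bash
python3 -c "
from h import *
plan((-85,-20,137))"
```

```text
t 3.6 gauge pos [-86.4 -28.6 246.6] F [ 0.3 -0.3 -0.1] w 0.0004 ff 0.0
turn units -0.0 q6 -0.09 lin now [0.29 0.05 3.65] lin after turn [0.29 0.05 3.65] tilt [-0.001 -0.    -1.   ]
tool axes in gauge [[-0.0, 1.0], [1.0, -0.0], [-0.0, -0.0]]
```

Call:
apply_moves:
  steps:
    - {"linear":[0.29,0,0.9],"rotation":[0,0,0],"hand":0}
    - {"linear":[0,0,1],"rotation":[0,0,0],"hand":0}
    - {"linear":[0,0,1],"rotation":[0,0,0],"hand":0}
    - {"linear":[0,0,0.75],"rotation":[0,0,0],"hand":0}
    - {"linear":[0,0.3,0],"rotation":[0,0,0],"hand":0}
    - {"linear":[0,0.3,0],"rotation":[0,0,0],"hand":0}
    - {"linear":[0,0,0],"rotation":[0,0,0],"hand":0}

```text
time: 4.47
tool_pos: [0.5018, 0.0295, 0.1381]
orientation: [2.338, 2.096, 0.002]
contact_force: [-1.0, 0.3, 0.0]
grip_width: 0.0004
finger_force: 0.0
```

```bash
python3 - <<'E'
from h import *
plan((-40,-20,137))
for n in('side','top'): snap(n,n+'1')
a=cv2.imread('pics/side1.png')[205:305,200:350]; b=cv2.imread('pics/top1.png')[155:255,170:320]
cv2.imwrite('pics/c1.png',cv2.resize(np.vstack([a,b]),None,fx=3,fy=3,interpolation=cv2.INTER_CUBIC))
E
```

```text
t 4.475 gauge pos [-67.  -19.8 138.1] F [-1.   0.3  0. ] w 0.0004 ff 0.0
turn units -0.0 q6 -0.07 lin now [-0.01  0.9   0.04] lin after turn [-0.01  0.9   0.04] tilt [ 0.002 -0.    -1.   ]
tool axes in gauge [[0.0, 1.0], [1.0, 0.0], [0.0, -0.0]]
```

View pics/c1.png

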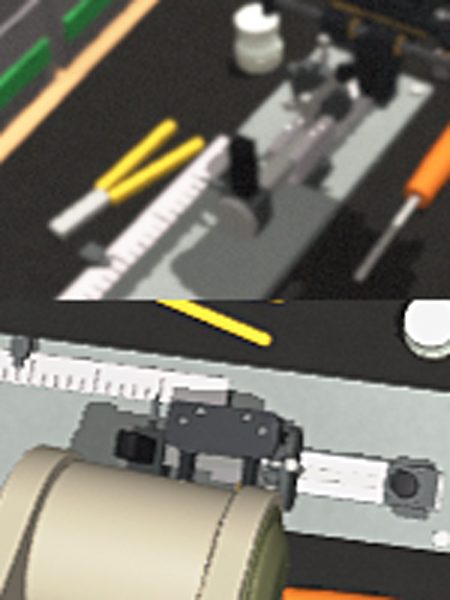

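The side crop shows the finger tip right beside the knob. The top crop shows the body narrow (75 mm) along gauge y, which suits the lock press. Pushing the lever now.

Call:
apply_moves:
  steps:
    - {"linear":[0,0.2,0],"rotation":[0,0,0],"hand":0}
    - {"linear":[0,0.2,0],"rotation":[0,0,0],"hand":0}
    - {"linear":[0,0.2,0],"rotation":[0,0,0],"hand":0}

```text
time: 4.95
tool_pos: [0.5182, 0.0282, 0.1375]
orientation: [-2.337, -2.097, 0.002]
contact_force: [-3.6, 0.8, 2.5]
grip_width: 0.0004
finger_force: 1.9
```

Call:
apply_moves:
  steps:
    - {"linear":[0,0.2,0],"rotation":[0,0,0],"hand":0}
    - {"linear":[0,0.1,0],"rotation":[0,0,0],"hand":0}
    - {"linear":[0,0,0],"rotation":[0,0,0],"hand":0}

```text
time: 5.32
tool_pos: [0.5278, 0.027, 0.1371]
orientation: [2.338, 2.098, 0.0]
contact_force: [0.2, -0.3, 0.3]
grip_width: 0.0004
finger_force: 0.0
```

```bash
python3 - <<'E'
from h import *
plan((-40,-20,137))
E
```

```text
t 5.325 gauge pos [-40.8 -19.5 137.1] F [ 0.2 -0.3  0.3] w 0.0004 ff 0.0
turn units 0.0 q6 -0.06 lin now [-0.02  0.03  0.  ] lin after turn [-0.02  0.03  0.  ] tilt [ 0. -0. -1.]
tool axes in gauge [[0.0, 1.0], [1.0, -0.0], [0.0, 0.0]]
```

The force rose and then fell to zero, so the lever has snapped over. I'll back off, rise, go over the lock, and check.

Call:
apply_moves:
  steps:
    - {"linear":[0,-0.8,0],"rotation":[0,0,0],"hand":0}
    - {"linear":[0,0,-1],"rotation":[0,0,0],"hand":0}
    - {"linear":[0,0,-0.7],"rotation":[0,0,0],"hand":0}
    - {"linear":[-1,0.6,0],"rotation":[0,0,0],"hand":0}
    - {"linear":[-1,0.6,0],"rotation":[0,0,0],"hand":0}
    - {"linear":[-1,0.6,0],"rotation":[0,0,0],"hand":0}
    - {"linear":[-0.5,0.35,0],"rotation":[0,0,0],"hand":0}
    - {"linear":[0,0,0],"rotation":[0,0,0],"hand":0}
    - {"linear":[0,0,0],"rotation":[0,0,0],"hand":0}

```text
time: 6.45
tool_pos: [0.556, -0.0807, 0.1882]
orientation: [-2.337, -2.098, 0.0]
contact_force: [-0.4, 0.9, 0.1]
grip_width: 0.0009
finger_force: 0.0
```

```bash
python3 - <<'E'
from h import *
plan((0,-125,92))
for n in('side','top'): snap(n,n+'2')
a=cv2.imread('pics/side2.png')[205:305,200:350]; b=cv2.imread('pics/top2.png')[155:255,190:340]
cv2.imwrite('pics/c2.png',cv2.resize(np.vstack([a,b]),None,fx=3,fy=3,interpolation=cv2.INTER_CUBIC))
E
```

```text
t 6.45 gauge pos [  -1.1 -123.5  188.2] F [-0.4  0.9  0.1] w 0.0009 ff 0.0
turn units 0.01 q6 -0.25 lin now [-0.05  0.04  3.21] lin after turn [-0.05  0.04  3.21] tilt [-0.  0. -1.]
tool axes in gauge [[0.0, 1.0], [1.0, 0.0], [-0.0, 0.0]]
```

View pics/c2.png

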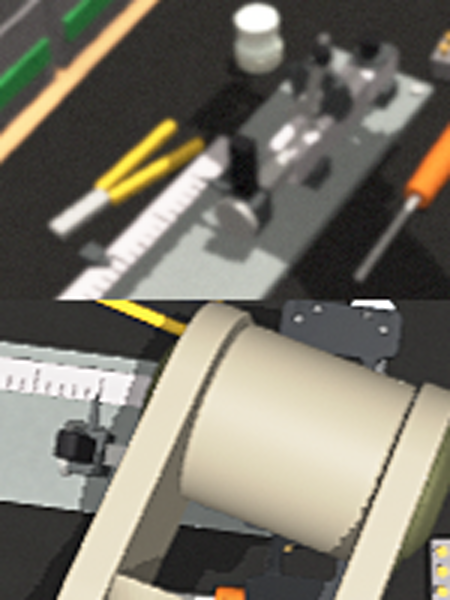

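The side crop shows the knob at about (323,42), standing in line with the pin, so the lever is upright. The arm is still home. Pressing the lock.

Call:
apply_moves:
  steps:
    - {"linear":[-0.05,0.04,1],"rotation":[0,0,0],"hand":0}
    - {"linear":[0,0,1],"rotation":[0,0,0],"hand":0}
    - {"linear":[0,0,0.8],"rotation":[0,0,0],"hand":0}
    - {"linear":[0,0,0.3],"rotation":[0,0,0],"hand":0}
    - {"linear":[0,0,0.15],"rotation":[0,0,0],"hand":0}
    - {"linear":[0,0,0.1],"rotation":[0,0,0],"hand":0}
    - {"linear":[0,0,0],"rotation":[0,0,0],"hand":0}

```text
time: 7.42
tool_pos: [0.5576, -0.0832, 0.0884]
orientation: [2.338, 2.098, 0.001]
contact_force: [-0.3, 1.5, 2.5]
grip_width: 0.0005
finger_force: 1.2
```

```bash
python3 - <<'E'
from h import *
print(proj('side2',G(p,(0,-20,148))),proj('side2',G(p,(-37,-20,136))))
plan((0,-125,83))
E
```

```text
[301.29145874 220.05137297] [314.36219553 228.88557768]
t 7.425 gauge pos [   0.8 -125.8   88.4] F [-0.3  1.5  2.5] w 0.0005 ff 1.1912590932698208
turn units 0.0 q6 -0.25 lin now [ 0.03 -0.03  0.18] lin after turn [ 0.03 -0.03  0.18] tilt [ 0.001 -0.    -1.   ]
tool axes in gauge [[0.0, 1.0], [1.0, 0.0], [0.0, -0.0]]
```

Knob upright should be at px (301,220), but I read about (308,219), which could be the shaded pin. I'll look closer before pressing further.

```bash
python3 - <<'E'
from h import *
snap('side','side3')
o=[]
for t in('side0','side2','side3'):
    a=cv2.imread(f'pics/{t}.png')[205:245,288:338]; a=cv2.convertScaleAbs(a,alpha=1.8,beta=10); o.append(cv2.resize(a,None,fx=5.2,fy=5.2,interpolation=cv2.INTER_CUBIC))
cv2.imwrite('pics/c3.png',np.hstack(o))
print(proj('side2',G(p,(0,-49,135))))
E
```

```text
[307.66507431 217.70382218]
```

View pics/c3.png

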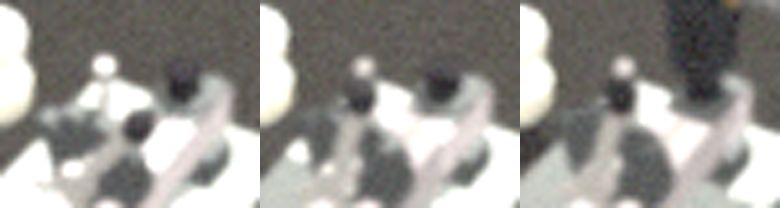

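```bash
python3 - <<'E'
from h import *
for a in np.arange(-.6,.31,.1): print(round(a,1),proj('side2',G(p,(66*np.sin(a),-20,82+66*np.cos(a)))).round(1))
print(proj('side2',G(p,(0,-20,82))), proj('side2',G(p,(0,-49,90))))
print(manip.sense()['contact_force'])
E
```

```text
-0.6 [314.5 228.8]
-0.5 [312.4 226.9]
-0.4 [310.3 225.2]
-0.3 [308.1 223.6]
-0.2 [305.9 222.2]
-0.1 [303.6 221. ]
-0.0 [301.3 220.1]
0.1 [299.  219.3]
0.2 [296.8 218.7]
0.3 [294.6 218.4]
[301.95385395 240.18320851] [307.93975909 231.28482809]
[-1.19696615  1.48107252  2.51924606]
```

The closer view shows the knob at (307.2,222.9), so the lever is at about −0.27 rad: stuck at the crest, not in the notch. The button has only been lightly touched, so I'll release it and push the lever all the way.

Call:
apply_moves:
  steps:
    - {"linear":[0,0,-0.5],"rotation":[0,0,0],"hand":0}
    - {"linear":[0,0,-1],"rotation":[0,0,0],"hand":0}
    - {"linear":[0,0,-1],"rotation":[0,0,0],"hand":0}
    - {"linear":[0,-0.6,-0.9],"rotation":[0,0,0],"hand":0}
    - {"linear":[1,-0.6,0],"rotation":[0,0,0],"hand":0}
    - {"linear":[1,-0.6,0],"rotation":[0,0,0],"hand":0}
    - {"linear":[1,-0.4,0],"rotation":[0,0,0],"hand":0}
    - {"linear":[0.53,0,0],"rotation":[0,0,0],"hand":0}
    - {"linear":[0,0,0],"rotation":[0,0,0],"hand":0}

```text
time: 8.6
tool_pos: [0.5039, 0.0294, 0.1903]
orientation: [2.336, 2.099, 0.001]
contact_force: [0.7, 0.9, 0.8]
grip_width: 0.0007
finger_force: 0.0
```

```bash
python3 - <<'E'
from h import *
plan((-45,-20,140))
E
```

```text
t 8.6 gauge pos [-64.9 -19.7 190.3] F [0.7 0.9 0.8] w 0.0007 ff 0.0
turn units 0.01 q6 -0.07 lin now [-0.01  0.66  1.68] lin after turn [-0.01  0.66  1.68] tilt [ 0.001 -0.    -1.   ]
tool axes in gauge [[0.0, 1.0], [1.0, 0.0], [0.0, -0.0]]
```

Call:
apply_moves:
  steps:
    - {"linear":[0,0,1],"rotation":[0,0,0],"hand":0}
    - {"linear":[0,0,0.68],"rotation":[0,0,0],"hand":0}
    - {"linear":[0,0.5,0],"rotation":[0,0,0],"hand":0}
    - {"linear":[0,0.2,0],"rotation":[0,0,0],"hand":0}
    - {"linear":[0,0.2,0],"rotation":[0,0,0],"hand":0}
    - {"linear":[0,0.15,0],"rotation":[0,0,0],"hand":0}

```text
time: 9.35
tool_pos: [0.5349, 0.0254, 0.1395]
orientation: [2.338, 2.097, 0.0]
contact_force: [-0.4, -0.4, 0.3]
grip_width: 0.0006
finger_force: 0.0
```

Call:
apply_moves:
  steps:
    - {"linear":[0,0.15,0],"rotation":[0,0,0],"hand":0}
    - {"linear":[0,0,0],"rotation":[0,0,0],"hand":0}

```text
time: 9.6
tool_pos: [0.5392, 0.0252, 0.1394]
orientation: [2.338, 2.098, 0.0]
contact_force: [-0.4, -0.1, 0.2]
grip_width: 0.0004
finger_force: 0.0
```

```bash
python3 - <<'E'
from h import *
plan((-28,-20,140))
f=snap('side','side4')
a=cv2.imread('pics/side4.png')[205:245,288:338]; a=cv2.convertScaleAbs(a,alpha=1.8,beta=10); b=a[:,:]; cv2.imwrite('pics/c4.png',cv2.resize(a,None,fx=8,fy=8,interpolation=cv2.INTER_CUBIC))
E
```

```text
t 9.6 gauge pos [-29.3 -20.1 139.4] F [-0.4 -0.1  0.2] w 0.0004 ff 0.0
turn units 0.0 q6 -0.06 lin now [ 0.    0.04 -0.02] lin after turn [ 0.    0.04 -0.02] tilt [ 0. -0. -1.]
tool axes in gauge [[-0.0, 1.0], [1.0, 0.0], [0.0, -0.0]]
```

Call:
apply_moves:
  steps:
    - {"linear":[0,-1,0],"rotation":[0,0,0],"hand":0}
    - {"linear":[0,0,-1],"rotation":[0,0,0],"hand":0}
    - {"linear":[0,0,-0.7],"rotation":[0,0,0],"hand":0}
    - {"linear":[-1,0.6,0],"rotation":[0,0,0],"hand":0}
    - {"linear":[-1,0.6,0],"rotation":[0,0,0],"hand":0}
    - {"linear":[-1,0.5,0],"rotation":[0,0,0],"hand":0}
    - {"linear":[-0.5,0.3,0],"rotation":[0,0,0],"hand":0}
    - {"linear":[0,0,0],"rotation":[0,0,0],"hand":0}
    - {"linear":[0,0,0],"rotation":[0,0,0],"hand":0}

```text
time: 10.78
tool_pos: [0.5571, -0.0814, 0.1904]
orientation: [-2.337, -2.099, 0.0]
contact_force: [0.2, 0.6, 0.4]
grip_width: 0.0005
finger_force: 0.0
```

```bash
python3 - <<'E'
from h import *
plan((0,-125,92)); snap('side','side5')
o=[]
for t in('side2','side4','side5'):
    a=cv2.imread(f'pics/{t}.png')[205:245,288:338]; a=cv2.convertScaleAbs(a,alpha=1.8,beta=10); o.append(cv2.resize(a,None,fx=5.2,fy=5.2,interpolation=cv2.INTER_CUBIC))
cv2.imwrite('pics/c5.png',np.hstack(o))
E
```

```text
t 10.775 gauge pos [ 1.000e-01 -1.241e+02  1.904e+02] F [0.2 0.6 0.4] w 0.0005 ff 0.0
turn units 0.01 q6 -0.25 lin now [-0.03 -0.    3.28] lin after turn [-0.03 -0.    3.28] tilt [-0.  0. -1.]
tool axes in gauge [[-0.0, 1.0], [1.0, 0.0], [-0.0, 0.0]]
```

View pics/c5.png

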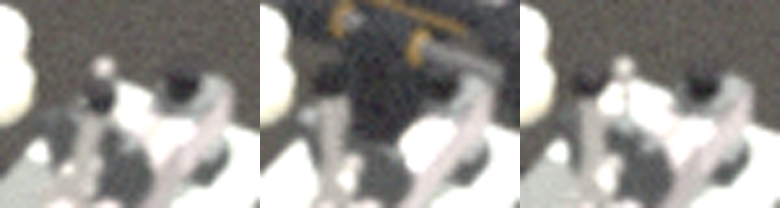

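The knob is now at px (301.5,220.4), matching 0 rad, and it stands clear of the pin. Pressing the lock.

Call:
apply_moves:
  steps:
    - {"linear":[-0.03,0,1],"rotation":[0,0,0],"hand":0}
    - {"linear":[0,0,1],"rotation":[0,0,0],"hand":0}
    - {"linear":[0,0,0.9],"rotation":[0,0,0],"hand":0}
    - {"linear":[0,0,0.3],"rotation":[0,0,0],"hand":0}
    - {"linear":[0,0,0.15],"rotation":[0,0,0],"hand":0}
    - {"linear":[0,0,0.1],"rotation":[0,0,0],"hand":0}
    - {"linear":[0,0,0.1],"rotation":[0,0,0],"hand":0}
    - {"linear":[0,0,0],"rotation":[0,0,0],"hand":0}
    - {"linear":[0,0,0],"rotation":[0,0,0],"hand":0}

```text
time: 11.95
tool_pos: [0.5576, -0.0832, 0.0842]
orientation: [2.338, 2.098, 0.001]
contact_force: [-0.6, 3.8, 4.9]
grip_width: 0.0006
finger_force: 2.5
```

Call:
apply_moves:
  steps:
    - {"linear":[0,0,0.06],"rotation":[0,0,0],"hand":0}
    - {"linear":[0,0,0],"rotation":[0,0,0],"hand":0}
    - {"linear":[0,0,0],"rotation":[0,0,0],"hand":0}
    - {"linear":[0,0,0],"rotation":[0,0,0],"hand":0}

```text
time: 12.45
tool_pos: [0.5577, -0.0833, 0.0829]
orientation: [2.338, 2.097, 0.001]
contact_force: [-2.0, 4.5, 10.0]
grip_width: 0.0005
finger_force: 4.9
```

```bash
python3 - <<'E'
from h import *
print(manip.sense()['contact_force'],manip.sense()['tool_pos'])
snap('side','side6'); 
b0=cv2.imread('pics/side5.png')[205:290,240:340]; b=cv2.imread('pics/side6.png')[205:290,240:340]
d=cv2.absdiff(b0,b).max(2); 
for y in (0,30,60,90): print(y,[proj('side6',G(p,(0,70+y,118))).round(1)])
# post-top blob test: dark pixel match at candidates of travel
g=cv2.cvtColor(cv2.imread('pics/side6.png'),cv2.COLOR_BGR2GRAY); g0=cv2.cvtColor(cv2.imread('pics/side5.png'),cv2.COLOR_BGR2GRAY)
for y in range(0,61,5):
    v=[proj('side6',G(p,(0,70+y,z))) for z in (80,90,100,110)]
    print(y,[int(g0[int(round(q[1])),int(round(q[0]))]) for q in v],[int(g[int(round(q[1])),int(round(q[0]))]) for q in v])
E
```

```text
[-2.00601964  4.49734654  9.99673541] [ 0.55766674 -0.08328314  0.08286299]
0 [array([280.7, 251.3])]
30 [array([273.1, 259.3])]
60 [array([265.1, 267.7])]
90 [array([256.8, 276.5])]
0 [16, 21, 25, 42] [110, 105, 105, 134]
5 [23, 11, 18, 24] [92, 101, 102, 165]
10 [23, 20, 18, 19] [66, 71, 72, 219]
15 [25, 18, 26, 39] [28, 28, 25, 98]
20 [41, 44, 36, 70] [18, 19, 30, 45]
25 [93, 87, 49, 101] [26, 22, 22, 44]
30 [114, 76, 74, 170] [18, 22, 21, 26]
35 [121, 84, 101, 180] [22, 18, 18, 15]
40 [112, 104, 96, 110] [18, 32, 27, 23]
45 [159, 107, 103, 119] [50, 65, 59, 158]
50 [183, 123, 106, 159] [92, 80, 102, 180]
55 [148, 123, 108, 126] [120, 76, 110, 127]
60 [127, 114, 106, 181] [119, 94, 99, 180]
```

The press reached full travel (10 N), and the post's dark band moved about 26–30 mm along +y: the arm has sprung out. Next I'll lift and go over the post.

Call:
apply_moves:
  steps:
    - {"linear":[0,0,-0.6],"rotation":[0,0,0],"hand":0}
    - {"linear":[0,0,-1],"rotation":[0,0,0],"hand":0}
    - {"linear":[0,0,-1],"rotation":[0,0,0],"hand":0}
    - {"linear":[0,0,-1],"rotation":[0,0,0],"hand":0}
    - {"linear":[1,0,0],"rotation":[0,0,0],"hand":0}
    - {"linear":[1,0,0],"rotation":[0,0,0],"hand":0}
    - {"linear":[1,0,0],"rotation":[0,0,0],"hand":0}
    - {"linear":[1,0,0],"rotation":[0,0,0],"hand":0}
    - {"linear":[1,0,0],"rotation":[0,0,0],"hand":60}
    - {"linear":[1,0,0],"rotation":[0,0,0],"hand":60}

```text
time: 13.75
tool_pos: [0.5772, 0.0961, 0.1898]
orientation: [2.338, 2.097, -0.0]
contact_force: [0.5, 1.6, -0.1]
grip_width: 0.0186
finger_force: 0.0
```

Call:
apply_moves:
  steps:
    - {"linear":[1,0,0],"rotation":[0,0,0],"hand":60}
    - {"linear":[0.43,0,0],"rotation":[0,0,0],"hand":60}
    - {"linear":[0,0,0],"rotation":[0,0,0],"hand":60}
    - {"linear":[0,0,0],"rotation":[0,0,0],"hand":60}

```text
time: 14.25
tool_pos: [0.5816, 0.1373, 0.19]
orientation: [2.339, 2.097, -0.0]
contact_force: [-0.4, -0.0, 0.7]
grip_width: 0.0584
finger_force: 0.0
```

```bash
python3 - <<'E'
from h import *
plan((0,98,89))
snap('side','side7');snap('top','top7')
g=cv2.cvtColor(cv2.imread('pics/side7.png'),cv2.COLOR_BGR2GRAY)
print([(y,int(g[int(round(q[1])),int(round(q[0]))])) for y in range(0,61,3) for q in [proj('side7',G(p,(0,70+y,90)))]])
a=cv2.imread('pics/side7.png')[205:305,200:350]; b=cv2.imread('pics/top7.png')[155:255,140:290]
cv2.imwrite('pics/c7.png',cv2.resize(np.vstack([a,b]),None,fx=3,fy=3,interpolation=cv2.INTER_CUBIC))
E
```

```text
t 14.25 gauge pos [  0.7  96.  190. ] F [-0.4 -0.   0.7] w 0.0584 ff 0.0
turn units -0.0 q6 0.14 lin now [ 0.07 -0.02  3.37] lin after turn [ 0.07 -0.02  3.37] tilt [ 0. -0. -1.]
tool axes in gauge [[0.0, 1.0], [1.0, 0.0], [0.0, -0.0]]
[(0, 189), (3, 190), (6, 179), (9, 132), (12, 59), (15, 57), (18, 27), (21, 18), (24, 20), (27, 19), (30, 22), (33, 18), (36, 24), (39, 24), (42, 34), (45, 66), (48, 92), (51, 76), (54, 70), (57, 79), (60, 94)]
```

The post is about 28 mm out, as expected. I'll descend and grip it.

Call:
apply_moves:
  steps:
    - {"linear":[0.07,0,1],"rotation":[0,0,0],"hand":60}
    - {"linear":[0,0,1],"rotation":[0,0,0],"hand":60}
    - {"linear":[0,0,1],"rotation":[0,0,0],"hand":60}
    - {"linear":[0,0,0.37],"rotation":[0,0,0],"hand":60}
    - {"linear":[0,0,0],"rotation":[0,0,0],"hand":60}
    - {"linear":[0,0,0],"rotation":[0,0,0],"hand":5}
    - {"linear":[0,0,0],"rotation":[0,0,0],"hand":5}
    - {"linear":[0,0,0],"rotation":[0,0,0],"hand":5}
    - {"linear":[0,0,0],"rotation":[0,0,0],"hand":5}
    - {"linear":[0,0,0],"rotation":[0,0,0],"hand":5}
  squeeze: 40

```text
time: 15.6
tool_pos: [0.5828, 0.1402, 0.0892]
orientation: [2.337, 2.096, 0.003]
contact_force: [4.9, -0.1, -1.5]
grip_width: 0.0191
finger_force: 40.0
```

```bash
python3 - <<'E'
from h import *
plan((0,170,89))
E
```

```text
t 15.6 gauge pos [ 1.6 99.  89.2] F [ 4.9 -0.1 -1.5] w 0.0191 ff 40.016899639740586
turn units 0.0 q6 0.15 lin now [ 2.37 -0.05  0.01] lin after turn [ 2.37 -0.05  0.01] tilt [ 0.003 -0.    -1.   ]
tool axes in gauge [[0.0, 1.0], [1.0, -0.0], [0.0, 0.0]]
```

Post gripped (19 mm opening, 40 N). Drawing it out to just short of the clip.

Call:
apply_moves:
  steps:
    - {"linear":[0.24,0,0],"rotation":[0,0,0],"hand":5}
    - {"linear":[0.24,0,0],"rotation":[0,0,0],"hand":5}
    - {"linear":[0.24,0,0],"rotation":[0,0,0],"hand":5}
    - {"linear":[0.24,0,0],"rotation":[0,0,0],"hand":5}
    - {"linear":[0.24,0,0],"rotation":[0,0,0],"hand":5}
    - {"linear":[0.24,0,0],"rotation":[0,0,0],"hand":5}
    - {"linear":[0.24,0,0],"rotation":[0,0,0],"hand":5}
    - {"linear":[0.24,0,0],"rotation":[0,0,0],"hand":5}
    - {"linear":[0.24,0,0],"rotation":[0,0,0],"hand":5}
    - {"linear":[0.15,0,0],"rotation":[0,0,0],"hand":5}

```text
time: 16.85
tool_pos: [0.5907, 0.2088, 0.0892]
orientation: [2.336, 2.095, 0.003]
contact_force: [7.7, -4.1, -1.9]
grip_width: 0.0195
finger_force: 40.0
```

```bash
python3 - <<'E'
from h import *
plan((0,176,89))
snap('side','side8');snap('top','top8')
print(proj('side8',G(p,(45,170,55))),proj('top8',G(p,(45,170,55))))
a=cv2.imread('pics/side8.png')[275:325,205:285]; b=cv2.imread('pics/top8.png')[160:210,140:220]
a,b=[cv2.convertScaleAbs(cv2.resize(x,None,fx=6,fy=6,interpolation=cv2.INTER_CUBIC),alpha=1.3) for x in(a,b)]
cv2.imwrite('pics/c8.png',np.vstack([a,b]))
E
```

```text
t 16.85 gauge pos [  2.  168.1  89.2] F [ 7.7 -4.1 -1.9] w 0.0195 ff 40.02296235412359
turn units 0.0 q6 0.26 lin now [ 0.26 -0.07  0.01] lin after turn [ 0.26 -0.07  0.01] tilt [ 0.003 -0.001 -1.   ]
tool axes in gauge [[-0.0, 1.0], [1.0, 0.0], [0.0, -0.0]]
[240.96401998 290.68508259] [178.86292585 180.38115719]
```

View pics/c8.png

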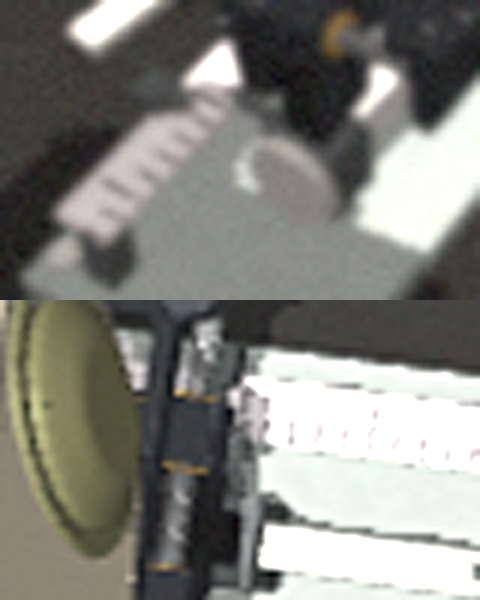

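The side crop shows the clip at about (170,88) with the pointer just behind it at about (255,102); the top view is blocked by the wrist. I'll measure the pointer and clip with intensity profiles in the side view.

```bash
python3 - <<'E'
from h import *
def prof(tag,xs,z,ys):
    g=cv2.cvtColor(cv2.imread(f'pics/{tag}.png'),cv2.COLOR_BGR2GRAY).astype(np.float32)
    P=np.array([[proj(tag,G(p,(x,y,z))) for y in ys] for x in xs],np.float32)
    return cv2.remap(g,P[...,0],P[...,1],cv2.INTER_CUBIC).mean(0).astype(int)
for tag,a in(('side0',50),('side7',80),('side8',145)):
    ys=range(a,a+50,2); print(tag,'ptr',list(zip(ys,prof(tag,range(28,45,2),55,ys).tolist())))
for tag in('side0','side7','side8'):
    ys=range(155,205,2); print(tag,'clip tip',list(zip(ys,prof(tag,range(51,55,1),56,ys).tolist())))
    print(tag,'clip body',prof(tag,range(56,66,2),57,ys).tolist())
ys=range(50,100,2);print('top0 ptr',list(zip(ys,prof('top0',range(30,45,2),55,ys).tolist())))
ys=range(155,205,2);print('top0 clip',list(zip(ys,prof('top0',range(51,57,1),56,ys).tolist())),prof('top0',range(58,68,1),57,ys).tolist())
E
```

```text
side0 ptr [(50, 156), (52, 160), (54, 162), (56, 163), (58, 164), (60, 165), (62, 165), (64, 167), (66, 165), (68, 156), (70, 140), (72, 124), (74, 126), (76, 147), (78, 164), (80, 166), (82, 158), (84, 156), (86, 167), (88, 174), (90, 173), (92, 167), (94, 168), (96, 173), (98, 177)]
side7 ptr [(80, 159), (82, 154), (84, 154), (86, 166), (88, 174), (90, 173), (92, 162), (94, 142), (96, 126), (98, 117), (100, 117), (102, 127), (104, 149), (106, 168), (108, 174), (110, 173), (112, 163), (114, 158), (116, 167), (118, 175), (120, 175), (122, 158), (124, 133), (126, 122), (128, 125)]
side8 ptr [(145, 20), (147, 20), (149, 21), (151, 18), (153, 22), (155, 27), (157, 39), (159, 60), (161, 77), (163, 80), (165, 75), (167, 77), (169, 90), (171, 102), (173, 108), (175, 116), (177, 123), (179, 121), (181, 114), (183, 111), (185, 118), (187, 124), (189, 122), (191, 117), (193, 114)]
side0 clip tip [(155, 248), (157, 248), (159, 248), (161, 248), (163, 248), (165, 248), (167, 247), (169, 244), (171, 225), (173, 193), (175, 176), (177, 159), (179, 133), (181, 113), (183, 111), (185, 147), (187, 1
[... 1131 characters left out ...]
), (52, 201), (54, 201), (56, 203), (58, 204), (60, 201), (62, 201), (64, 207), (66, 195), (68, 139), (70, 84), (72, 120), (74, 173), (76, 203), (78, 195), (80, 186), (82, 203), (84, 204), (86, 199), (88, 186), (90, 190), (92, 205), (94, 203), (96, 196), (98, 185)]
top0 clip [(155, 238), (157, 238), (159, 238), (161, 239), (163, 245), (165, 232), (167, 188), (169, 187), (171, 257), (173, 239), (175, 133), (177, 115), (179, 109), (181, 132), (183, 194), (185, 242), (187, 242), (189, 238), (191, 239), (193, 239), (195, 238), (197, 237), (199, 239), (201, 239), (203, 238)] [207, 213, 218, 220, 221, 207, 188, 179, 107, 82, 99, 106, 108, 108, 112, 141, 185, 212, 214, 218, 219, 219, 217, 208, 206]
```

Both views put the index at about 107.6 mm (clip 178.3 − pointer home 70.4 in top; about 180 − 72.7 in side). The arm is now at about 94–96 mm, so I'll draw it 12 mm more.

Call:
apply_moves:
  steps:
    - {"linear":[0.1,0,0],"rotation":[0,0,0],"hand":5}
    - {"linear":[0.1,0,0],"rotation":[0,0,0],"hand":5}
    - {"linear":[0.1,0,0],"rotation":[0,0,0],"hand":5}
    - {"linear":[0.1,0,0],"rotation":[0,0,0],"hand":5}
    - {"linear":[0,0,0],"rotation":[0,0,0],"hand":5}
    - {"linear":[0,0,0],"rotation":[0,0,0],"hand":5}

```text
time: 17.7
tool_pos: [0.5921, 0.2204, 0.0892]
orientation: [2.337, 2.095, 0.003]
contact_force: [7.9, -4.5, -1.6]
grip_width: 0.0195
finger_force: 40.0
```

```bash
python3 - <<'E'
from h import *
plan((0,180,89))
g=[]
for i in range(6): snap('side','side9'); g.append(cv2.imread('pics/side9.png').astype(np.float32))
im=np.mean(g,0); cv2.imwrite('pics/side9.png',im.astype(np.uint8))
def prof(tag,xs,z,ys):
    g=cv2.cvtColor(cv2.imread(f'pics/{tag}.png'),cv2.COLOR_BGR2GRAY).astype(np.float32)
    P=np.array([[proj(tag,G(p,(x,y,z))) for y in ys] for x in xs],np.float32)
    return cv2.remap(g,P[...,0],P[...,1],cv2.INTER_CUBIC).mean(0).astype(int)
ys=range(155,205,2)
for xs in((28,30,32),(34,36,38),(40,42,44)): print(list(zip(ys,prof('side9',xs,55,ys).tolist())))
print('clip',prof('side9',range(51,55,1),56,ys).tolist())
# rectified patches in plane z=55 : rows gauge x 20..75, cols y 50+..; side0 (home), side7, side9
def rect(tag,y0):
    X,Y=np.meshgrid(np.arange(20,75,.25),np.arange(y0,y0+60,.25),indexing='ij')
    P=np.array([[proj(tag,G(p,(x,y,55))) for x,y in zip(a,b)] for a,b in zip(X,Y)],np.float32)
    o=cv2.remap(cv2.imread(f'pics/{tag}.png'),P[...,0],P[...,1],cv2.INTER_CUBIC)[::-1]
    o=cv2.convertScaleAbs(o,alpha=1.6 if tag=='side9' else 1)
    for k in range(0,60,10): o[-12:,k*4]=(0,0,255)
    return cv2.resize(o,None,fx=1.6,fy=1.2)
cv2.imwrite('pics/c9.png',np.vstack([np.hstack([rect('side0',40),rect('side7',70)]),np.hstack([rect('side0',150),rect('side9',150)])]))
E
```

```text
t 17.7 gauge pos [  2.  179.8  89.2] F [ 7.9 -4.5 -1.6] w 0.0195 ff 40.02247276715934
turn units -0.0 q6 0.28 lin now [ 0.01 -0.07  0.01] lin after turn [ 0.01 -0.07  0.01] tilt [ 0.003 -0.001 -1.   ]
tool axes in gauge [[0.0, 1.0], [1.0, 0.0], [0.0, -0.0]]
[(155, 23), (157, 19), (159, 19), (161, 20), (163, 19), (165, 21), (167, 27), (169, 36), (171, 46), (173, 55), (175, 60), (177, 60), (179, 64), (181, 79), (183, 96), (185, 105), (187, 107), (189, 107), (191, 107), (193, 108), (195, 107), (197, 107), (199, 106), (201, 107), (203, 108)]
[(155, 22), (157, 19), (159, 19), (161, 21), (163, 22), (165, 22), (167, 23), (169, 24), (171, 32), (173, 44), (175, 56), (177, 60), (179, 66), (181, 79), (183, 97), (185, 111), (187, 118), (189, 118), (191, 114), (193, 111), (195, 114), (197, 118), (199, 117), (201, 113), (203, 110)]
[(155, 23), (157, 22), (159, 22), (161, 23), (163, 22), (165, 24), (167, 26), (169, 40), (171, 62), (173, 89), (175, 104), (177, 102), (179, 104), (181, 104), (183, 112), (185, 133), (187, 145), (189, 142), (191, 127), (193, 121), (195, 137), (197, 147), (199, 142), (201, 126), (203, 123)]
clip [24, 23, 29, 57, 111, 172, 220, 236, 220, 172, 128, 99, 81, 75, 85, 107, 132, 145, 150, 152, 154, 153, 154, 153, 154]
```

View pics/c9.png

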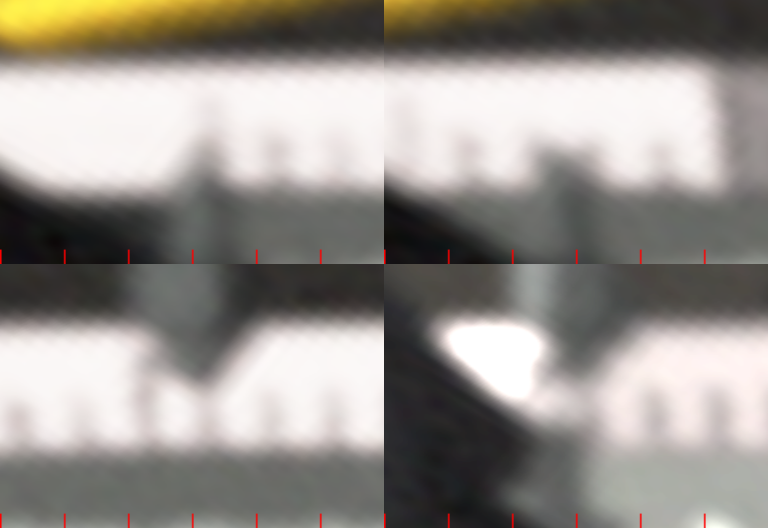

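In the rectified side view (6.4 px/mm), the clip tip is at y ≈ 181. The pointer is at ≈ 178.5–179.5, against 72.3 at home. That makes the index about 108.5 mm and the arm about 107 mm. I'll nudge it 1.5 mm, settle, and hand in.

Call:
apply_moves:
  steps:
    - {"linear":[0.05,0,0],"rotation":[0,0,0],"hand":5}
    - {"linear":[0,0,0],"rotation":[0,0,0],"hand":5}
    - {"linear":[0,0,0],"rotation":[0,0,0],"hand":5}
    - {"linear":[0,0,0],"rotation":[0,0,0],"hand":5}
    - {"linear":[0,0,0],"rotation":[0,0,0],"hand":5}

```text
time: 18.62
tool_pos: [0.5922, 0.2219, 0.0892]
orientation: [2.337, 2.095, 0.003]
contact_force: [7.3, -5.0, -2.0]
grip_width: 0.0195
finger_force: 40.0
```

```bash
python3 - <<'E'
from h import *
plan((0,181,89)); snap('side','side10')
def prof(tag,xs,z,ys):
    g=cv2.cvtColor(cv2.imread(f'pics/{tag}.png'),cv2.COLOR_BGR2GRAY).astype(np.float32)
    P=np.array([[proj(tag,G(p,(x,y,z))) for y in ys] for x in xs],np.float32)
    return cv2.remap(g,P[...,0],P[...,1],cv2.INTER_CUBIC).mean(0).astype(int)
ys=range(169,195)
for t,o in(('side0',-108),('side7',-81),('side9',0),('side10',0)): print(t,[prof(t,xs,55,[y+o for y in ys]).tolist() for xs in((34,36,38),(40,42,44))])
k=cv2.imread('pics/side10.png',0); print('knob',[(a,k[int(round(q[1]))-1:int(round(q[1]))+2,int(round(q[0]))-1:int(round(q[0]))+2].mean().round()) for a in(-.3,-.2,-.1,0,.1,.2) for q in[proj('side10',G(p,(66*np.sin(a),-20,82+66*np.cos(a))))]])
E
```

```text
t 18.625 gauge pos [  2.1 181.2  89.2] F [ 7.3 -5.  -2. ] w 0.0195 ff 40.02202631905675
turn units -0.0 q6 0.28 lin now [-0.01 -0.07  0.01] lin after turn [-0.01 -0.07  0.01] tilt [ 0.003 -0.001 -1.   ]
tool axes in gauge [[0.0, 1.0], [1.0, 0.0], [0.0, -0.0]]
side0 [[188, 189, 186, 184, 180, 172, 161, 150, 138, 128, 117, 109, 107, 113, 126, 140, 153, 161, 164, 163, 161, 155, 151, 152, 157, 165], [245, 245, 244, 244, 243, 239, 231, 219, 205, 189, 175, 168, 170, 181, 197, 215, 229, 236, 236, 232, 223, 214, 210, 213, 221, 231]]
side7 [[175, 177, 175, 170, 163, 152, 140, 126, 115, 107, 102, 99, 99, 103, 112, 124, 139, 154, 164, 171, 174, 175, 174, 168, 161, 153], [242, 240, 236, 227, 213, 195, 177, 164, 158, 156, 159, 165, 170, 175, 181, 194, 210, 224, 235, 241, 242, 241, 238, 231, 222, 216]]
side9 [[24, 27, 32, 38, 44, 51, 56, 59, 60, 62, 66, 72, 79, 88, 97, 105, 111, 116, 118, 119, 118, 117, 114, 112, 111, 112], [40, 50, 62, 75, 89, 99, 104, 104, 102, 102, 104, 104, 104, 106, 112, 122, 133, 140, 145, 145, 142, 136, 127, 121, 121, 128]]
side10 [[22, 21, 22, 27, 32, 37, 43, 49, 55, 58, 60, 62, 65, 71, 81, 93, 104, 113, 119, 120, 119, 117, 114, 112, 112, 113], [31, 36, 45, 59, 76, 91, 101, 102, 96, 88, 82, 80, 83, 93, 104, 119, 132, 140, 145, 146, 143, 136, 127, 122, 122, 129]]
knob [(-0.3, np.float64(142.0)), (-0.2, np.float64(151.0)), (-0.1, np.float64(84.0)), (0, np.float64(59.0)), (0.1, np.float64(87.0)), (0.2, np.float64(100.0))]
```

The pointer is now at y ≈ 180.1 (travel about 107.8 mm) against an index of 107.8–108.5 mm, and the lever is still at 0. Handing in.

```bash
python3 -c "
from workcell import manip
print(manip.hand_in())"
```

```text
the job is handed in; nothing more can be done
None
```

I handed the job in at about 19 s with the stop arm gripped at 40 N and its pointer within about 1 mm of the clip tip by my measurement. The lever is in the middle notch and the clip showed no shift in the side view; I did not re-check the loose things, and the hand-in gave no verdict.

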